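# Index the bench turntable and lift out the tray of silver blanks

## Robot

A 7-joint arm with a two-finger parallel gripper is mounted at the origin on the work surface. World frame = base frame: x ahead of the robot, y to its left, z up, the work surface at z = 0. Lengths are in m, angles in rad, forces in N, time in s.
With the tool pointing down it reaches from about 0.4 to 0.85 m from the base axis. Payload 4.5 kg.
Tool frame: the origin (TCP) lies between the finger pads; the fingertips stand 11 mm ahead of it and the grasp point (between the pads) lies 8 mm behind it (r.nose_length is the distance from the TCP to the fingertips, in m); z points along the fingers, y is the line along which they close (so a half turn about z gives the same grasp; the last joint's range is limited). The gripper opens to 88 mm and grips with 3 to 60 N. Pads are 18 mm wide; open, the fingers measure 123 mm over their backs; the gripper's body (75 mm by 187 mm) begins 45 mm behind the grasp point.
Start: joints at [0.034, 0.689, -0.195, 1.565, 0.157, 0.902, -0.215], TCP at [0.625, 0, 0.25] pointing down, gripper open.
Joint ranges: [-3.01, 3.01], [-0.46, 2.08], [-1.47, 1.51], [0.13, 2.56], [-1, 4.14], [0.04, 2.09], [-2.66, 2.66]. Speed limits (rad/s): [2.57, 2.57, 3.14, 3.14, 3.14, 3.14, 3.14].

## Interface

Orientations are given as a unit quaternion [x, y, z, w].
In Python, from plant import get_state, snapshot, camera_model, r gives the robot as it stands.
- The arm moves only by the shell command python3 -m inch 'ROWS' [FORCE]. ROWS is text: rows parted by semicolons, each of 7 numbers parted by spaces: the opening, from -1 (shut) to 1 (fully open), then the shift along the tool's x, y, z in m, then the turn, a rotation vector about the tool's x, y, z in rad. A call has 1 to 20 rows; each row shifts and turns the commanded pose from where the row before left it, along the tool's axes as they then stand; what a row does not reach is not made up. A row lasts 1/12 s, in which the tool goes at most 41.7 mm and 7.16 degrees, less where a joint would pass 70% of its speed; a pose out of reach is approached as far as the arm can. A call is refused whole if a number of a shift passes 0.0417 or a number of a turn 0.125, either way. A call with a gripper value outside its range is refused whole. The fingers move at their own pace and stop on an object; FORCE is the grip in N (left out, the last holds). Time passes only in rows, so rows that do not move let the fingers close. It gives the time, the measured TCP pose, the force, the opening and the grip force at its end, in the units of the state.
- get_state(): the state, without advancing time (a new reading comes with each control period).
- snapshot(name): name is "scene" or "side" or "wrist"; returns (picture, depth): 480x640x3 uint8, red, green, blue; 480x640 float32, m along the optical axis (not along the pixel's ray), 0 where there is no reading.
- camera_model(name): a dict with "intrinsics" (3x3 intrinsics, pixels), "view" (4x4, takes a point from world to camera coordinates). Camera axes: x right, y down, z forward; pixel columns grow to the right and rows downward; lengths in m; the calibration is good to about 2 mm. A picture is of the moment at which its call begins: read the wrist's pose just before it. camera_model takes no time and is no camera call; for the wrist camera it gives the pose at the moment of the call.
- r.finish_job(): hands the job in; it is judged then, once.
The state is a dict: "clock": time; "q": joint angles; "qd": joint speeds; "joint_torque": joint torques, N m; "tool_pos": TCP position; "eef_rot": TCP orientation; "contact_force": force on the tool from outside, world axes, zero at the start; "moment": the same for the moment, N m; "opening": opening from 0.0 (shut) to 1.0 (fully open); "finger_force": force on a finger pad.
Only numpy, scipy, OpenCV 4.12 (cv2) and the standard library are available. Lean on these libraries where they do the work, as an engineer would, in place of code of your own. Each camera call takes 0.05 s, during which the arm holds its last target. There are 200 camera calls.

## Task

Using its red knob, turn the bench turntable counter-clockwise (seen from above) about a third of a turn, until it clicks into its detent and the little aluminium tray has come out from under the clear dust canopy. Only then take the tray by its wooden handle, lift it at least 12 cm up from the turntable without spilling the two silver blanks, and finish while holding it there still and level. Leave the turntable in its detent and the jar, bowl and hammer where they are.

Things in the scene. Friction and masses are not known exactly. Their poses are not given: they have to be found in the camera images.
- station: Fixed dark steel base of the turntable. Origin under the spindle, on the work surface; z up. Directions below are angles from its x axis towards its y axis. The round wooden disc on it is 280 mm across, its top 36 mm above the work surface. A blue detent block 38 mm tall stands at 125 deg, 160 to 184 mm out.
- canopy (a point): Centre of the fixed clear plastic canopy over the disc: 130 mm radially (50 to 180 mm from the spindle, at 60 deg) by 100 mm across, underside 122 mm and top 127 mm above the work surface, on a steel column 170 to 186 mm out. The tray starts under it.
- turntable (a joint): Turn of the disc, rad, growing counter-clockwise from above; starts at 0. At 2.094 (120 deg) a sprung ball clicks between two ribs on the rim and the white line points at the blue block; about 5 N at the knob to go in or out. Let go within 0.03 of it, the disc centres itself; elsewhere it stays put (0.5 N at the knob moves it). Hard stop 0.1 past the detent.
- knob_top (a point): Centre of the top of the red round upright knob fixed on the disc (it does not spin): 18 mm diameter, top 100 mm above the work surface, the lowest 6 mm above the disc is a steel collar 26 mm across. It stands 115 mm from the spindle, at 210 deg + the joint value in the station's frame.
- seat (a point): The tray's seat on the disc, at disc-top height, 85 mm from the spindle at 60 deg + the joint value. Six brass lugs 5 mm tall ring it, with about 3 mm of play for the tray.
- tray: Loose round aluminium tray, 90 mm across, rim 12 mm high, floor 4 mm thick, about 0.16 kg. Origin at the centre of its underside, z up. In its middle an upright dark wooden bar handle: 34 mm along the tray's x, 14 mm along its y, top 62 mm above the origin. It turns with the disc. Pinch the handle across its y from above.
- blank_a: Loose round silver blank, 18 mm diameter, 6 mm thick, 16 g, lying flat in the tray about 28 mm from the middle on the +x side. Origin at the centre of its underside.
- blank_b: The second silver blank, the same, on the tray's -x side.
- jar: Bystander: green glass jar with a white cap, 52 mm across, 65 mm tall. Origin at the centre of its underside.
- bowl: Bystander: small blue ceramic bowl, 90 mm across, 45 mm tall. Origin at the centre of its underside.
- hammer: Bystander: bench hammer lying on the work surface, 220 mm long along its x, handle to -x. Origin under the middle.
Mind the look-alikes: they are no part of the job. There is more than one size of the tray; the one meant has the size given above.

How it is judged:
On the way, in this order (a step that is already met when the one before it is completed fails the run):
1. the turntable rests in its detent with the tray still in its seat and untouched (value of joint turntable between 2.03 and 2.16 rad and velocity of joint turntable below 0.1 rad/s and distance between tray and seat below 0.01 m and contact force between the fingers and tray below 0.1 N), for 0.2 s.
2. the tray is lifted clear of the turntable in the gripper, with both blanks in it (z of tray in the frame of station above 0.06 m and contact force between the fingers and tray above 1 N and contact force between tray and station below 0.05 N and distance between each of blank_a, blank_b and tray below 0.045 m), for 0.2 s.
At the end, for the whole second after the job is handed in: Tray in the gripper, underside at least 110 mm above the disc, within 0.12 rad of level, slower than 30 mm/s and 0.4 rad/s, touching nothing of the station; both blanks within 45 mm of its origin; turntable joint between 2.03 and 2.16 (height (world z) of tray above 0.146 m and angle between tray's own z axis and vertical below 0.12 rad and linear speed of tray below 0.03 m/s and angular speed of tray below 0.4 rad/s and contact force between the fingers and tray above 1 N and contact force between tray and station below 0.05 N and distance between each of blank_a, blank_b and tray below 0.045 m and value of joint turntable between 2.03 and 2.16 rad); the arm keeps its last pose, push and grip.
It fails at once if the gripper touches the tray before the turntable is in its detent (contact force between the fingers and tray above 0.5 N and value of joint turntable below 2 rad).
It fails at once if a blank leaves the tray (distance between any of blank_a, blank_b and tray above 0.06 m).
It fails at once if the tray is tipped by more than 0.4 rad (angle between tray's own z axis and vertical above 0.4 rad).
It fails at once if the jar, bowl or hammer is moved by more than 25 mm (distance of any of jar, bowl, hammer from where it was at the start of the episode above 0.025 m).
It also fails if it takes over 64 s, if anything falls off the work surface, if the arm or the gripper's body presses on something with over 40 N, if the wrist force passes 120 N, or if a joint passes its speed limit or range.

## Working session

There is one attempt and no reset: what is moved stays moved. The work goes in short steps, Python scripts to look and compute and a shell command to move; the robot and the scene stay as the last step left them, time stands still between calls to the robot, and variables do not carry over. Pictures are saved under pics/ and viewed, at most 10 in all, crops included, and the job is handed in when it is done.

```bash
mkdir -p pics; ls; python3 - <<'E'
from plant import *
import cv2,numpy as np
for n in("scene","side"):
    p,d=snapshot(n); cv2.imwrite(f"pics/{n}0.png",p[:,:,::-1]); np.savez(f"{n}0.npz",p=p,d=d)
    m=camera_model(n); print(n,np.round(m["intrinsics"],1).tolist(),np.round(m["view"],3).tolist())
s=get_state();print(s["clock"],s["tool_pos"],s["eef_rot"],s["opening"])
E
```

```text
pics
scene [[556.3, 0.0, 321.1], [0.0, 556.3, 234.0], [0.0, 0.0, 1.0]] [[0.38, 0.925, -0.008, -0.203], [0.724, -0.303, -0.62, -0.319], [-0.576, 0.23, -0.785, 1.429], [0.0, 0.0, 0.0, 1.0]]
side [[595.9, 0.0, 323.5], [0.0, 595.9, 240.4], [0.0, 0.0, 1.0]] [[-0.831, -0.556, 0.011, 0.426], [-0.364, 0.529, -0.766, 0.249], [0.42, -0.641, -0.642, 1.221], [0.0, 0.0, 0.0, 1.0]]
0.1 [ 6.24450021e-01 -1.47779248e-05  2.48998045e-01] [ 7.07065111e-01  7.07147966e-01 -6.18868763e-04 -5.46949960e-04] 0.9995187704765831
```

View pics/scene0.png

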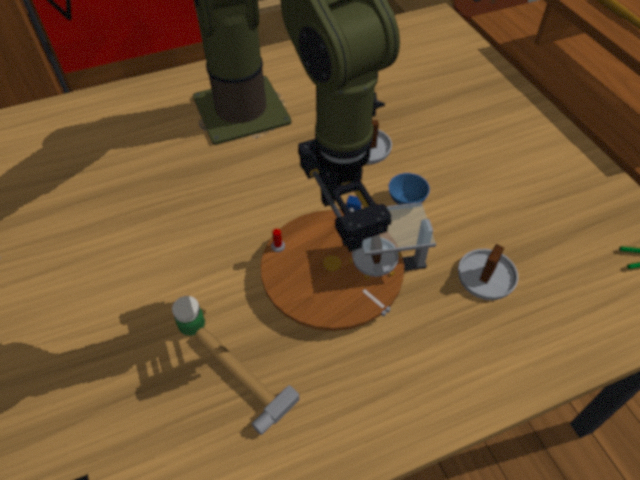

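View pics/side0.png

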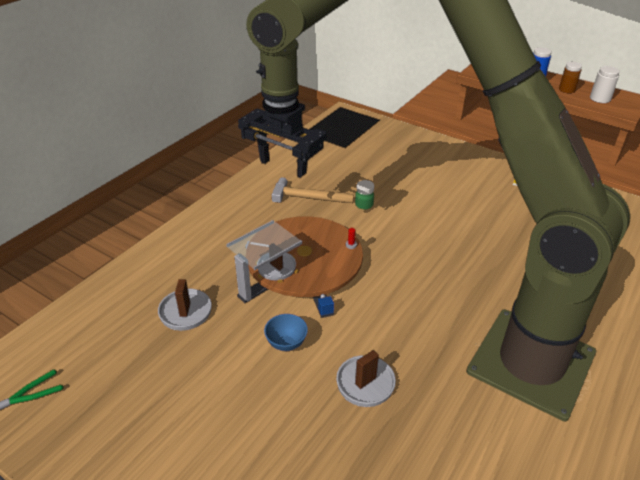

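The scene view shows three candidate trays: (375,255) on the disc under the canopy, (490,275), and (375,145). In the side view they are at (277,265), (185,308) and (366,380). The one on the disc fits, because it sits in the seat under the canopy. I'll measure its size below. The red knob is at scene (277,238) and side (351,237), the blue block at side (325,305).

```bash
cat > h.py <<'E'
import cv2,numpy as np
from plant import *
def ray(n,uv,z,m=None):
    m=m or camera_model(n); K=np.array(m["intrinsics"]);V=np.array(m["view"]);R=V[:3,:3];c=-R.T@V[:3,3]
    uv=np.atleast_2d(uv).astype(float)
    d=np.c_[uv,np.ones(len(uv))]@np.linalg.inv(K).T@R
    return c+d*((z-c[2])/d[:,2])[:,None]
def proj(n,P,m=None):
    m=m or camera_model(n);V=np.array(m["view"]);c=np.atleast_2d(P)@V[:3,:3].T+V[:3,3];c=c@np.array(m["intrinsics"]).T
    return c[:,:2]/c[:,2:]
def blob(mask,near=None):
    n,l,s,c=cv2.connectedComponentsWithStats(mask.astype(np.uint8))
    return [(s[i,4],np.round(c[i],1),s[i,:4]) for i in range(1,n) if s[i,4]>12],l
def circ(P):
    A=np.c_[2*P[:,:2],np.ones(len(P))];x=np.linalg.lstsq(A,(P[:,:2]**2).sum(1),rcond=None)[0]
    return x[:2],np.sqrt(x[2]+x[0]**2+x[1]**2)
E
python3 - <<'E'
from h import *
for n in("scene","side"):
    z=np.load(n+"0.npz");p=z["p"];d=z["d"];h=cv2.cvtColor(p,cv2.COLOR_RGB2HSV)
    H,S,V=[h[:,:,i].astype(int) for i in range(3)]
    print(n,"disc px",h[300,320] if n=="scene" else h[240,320], "table",h[380,100])
    red=((H<6)|(H>174))&(S>200)&(V>90); red[:130]=0
    print("red",blob(red)[0]); blue=(H>100)&(H<125)&(S>130)&(V>60);blue[:130]=0;print("blue",blob(blue)[0])
    # height map via depth
    m=camera_model(n);K=np.array(m["intrinsics"]);Vw=np.array(m["view"])
    v,u=np.mgrid[:480,:640];c=np.stack([(u-K[0,2])*d/K[0,0],(v-K[1,2])*d/K[1,1],d],-1)
    W=(c-Vw[:3,3])@Vw[:3,:3]
    disc=(abs(W[:,:,2]-.036)<.004)&(d>0)&(H<18)&(S>120)
    disc=cv2.morphologyEx(disc.astype(np.uint8),cv2.MORPH_OPEN,np.ones((3,3)))
    b,l=blob(disc);b=sorted(b,key=lambda t:-t[0])[:3];print("disc",b)
    k=np.argmax(np.bincount(l[l>0]));ct=max(cv2.findContours((l==k).astype(np.uint8),cv2.RETR_EXTERNAL,cv2.CHAIN_APPROX_NONE)[0],key=len)
    hull=cv2.convexHull(ct)[:,0];P=ray(n,hull,.036);
    for _ in range(4):
        cc,rr=circ(P);e=abs(np.hypot(*(P[:,:2]-cc).T)-rr);P=P[e<max(.003,np.median(e)*2)]
    print("circle",cc,rr,len(P))
    yel=(H>20)&(H<32)&(S>170)&(np.hypot(W[:,:,0]-cc[0],W[:,:,1]-cc[1])<.04);
    for t in blob(yel)[0]: print("yellow",t,ray(n,t[1],.04))
    wh=(S<60)&(V>150)&(abs(W[:,:,2]-.036)<.005)&(np.hypot(W[:,:,0]-cc[0],W[:,:,1]-cc[1])<.14)
    for t in blob(wh)[0]: print("white",t,ray(n,t[1],.037))
E
```

```text
scene disc px [ 13 187 127] table [ 17 132 139]
red [(np.int32(66), array([277.5, 234.9]), array([273, 229,   8,  17], dtype=int32))]
blue [(np.int32(755), array([406.6, 188.2]), array([390, 175,  37,  28], dtype=int32)), (np.int32(102), array([353.5, 202.1]), array([347, 197,  13,  12], dtype=int32))]
disc [(np.int32(9483), array([322.7, 276.9]), array([261, 210, 143, 119], dtype=int32)), (np.int32(14), array([270.5, 241.5]), array([269, 240,   4,   4], dtype=int32))]
circle [0.55917736 0.01330837] 0.13921702380603387 39
white (np.int32(50), array([373.1, 297.9]), array([364, 290,  19,  17], dtype=int32)) [[0.65896359 0.0536721  0.037     ]]
side disc px [ 12 167 145] table [ 16 132 168]
red [(np.int32(97), array([351.1, 235.5]), array([348, 228,   7,  16], dtype=int32))]
blue [(np.int32(234), array([325.2, 305.4]), array([318, 297,  16,  18], dtype=int32)), (np.int32(1082), array([285.9, 331.4]), array([266, 315,  40,  35], dtype=int32))]
disc [(np.int32(3904), array([319.7, 257.5]), array([261, 216, 102,  79], dtype=int32)), (np.int32(59), array([254.4, 272.8]), array([250, 268,   9,  11], dtype=int32)), (np.int32(15), array([280., 222.]), array([278, 221,   5,   3], dtype=int32))]
circle [0.55760673 0.01735215] 0.14043099475457352 26
white (np.int32(23), array([274.4, 273.3]), array([270, 270,  10,   6], dtype=int32)) [[0.56987843 0.11647236 0.037     ]]
```

```bash
python3 - <<'E'
from h import *
C=np.array([.5585,.0152])
for n,k,b in(("scene",(277.5,234.9),(353.5,202.1)),("side",(351.1,235.5),(325.2,305.4))):
    for z in(.07,.08): 
        P=ray(n,k,z)[0,:2]-C; print(n,"knob",z,P+C,np.hypot(*P),np.degrees(np.arctan2(P[1],P[0])))
    P=ray(n,b,.022)[0,:2]-C; print("block",P+C,np.hypot(*P),np.degrees(np.arctan2(P[1],P[0])))
p=np.load("side0.npz")["p"];q=np.load("scene0.npz")["p"]
cv2.imwrite("pics/crop.png",np.hstack([cv2.resize(p[210:330,220:380],(533,400)),cv2.resize(q[190:330,250:440][:,:105],(267,400))])[:,:,::-1])
m=camera_model("wrist");print(np.round(m["intrinsics"],1).tolist(),np.round(m["view"],3).tolist())
E
```

```text
scene knob 0.07 [ 0.47519767 -0.0668609 ] 0.11693275767689512 -135.43013077731206
scene knob 0.08 [ 0.4828944  -0.06886144] 0.11305985821736453 -131.96849143813404
block [0.41666015 0.12442036] 0.17901851692892892 142.402795973459
side knob 0.07 [ 0.47681458 -0.06382157] 0.11365261226692377 -135.9496366258894
side knob 0.08 [ 0.47075795 -0.05325749] 0.11128834045060411 -142.03817938049767
block [0.42578523 0.1230204 ] 0.17099254619066573 140.9088324048163
[[386.9, 0.0, 314.7], [0.0, 386.9, 233.8], [0.0, 0.0, 1.0]] [[1.0, 0.0, -0.002, -0.624], [0.001, -0.965, 0.264, -0.037], [-0.001, -0.264, -0.965, 0.39], [0.0, 0.0, 0.0, 1.0]]
```

View pics/crop.png

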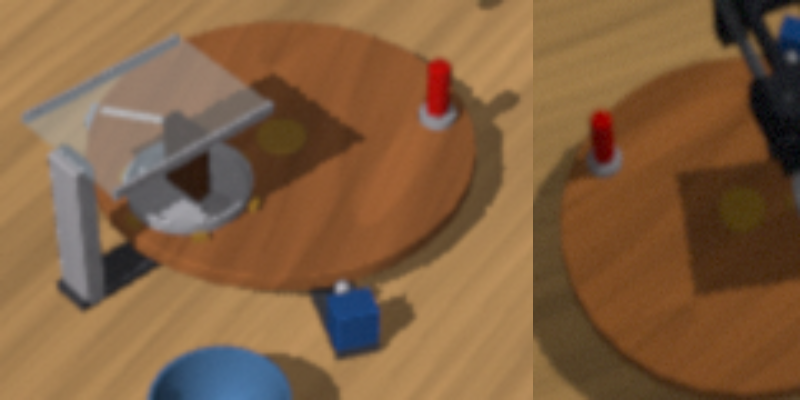

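The enlarged crop confirms it: the tray in the lugged seat under the canopy, on the same disc as the red knob. Estimated spindle is (0.5585, 0.0155), station yaw about 15°, knob (0.476, -0.065). I'll go above the knob with tool y turned to the tangent (-45°), then look from close by.

```bash
python3 -m inch '1 -.0163 -.037 0 0 0 0;1 -.0163 -.037 0 0 0 0;1 -.0163 -.037 0 0 0 0;1 -.0163 -.037 0 0 0 0;1 0 0 .01 0 0 .098;1 0 0 .01 0 0 .098;1 0 0 .01 0 0 .098;1 0 0 .01 0 0 .098;1 0 0 .01 0 0 .098;1 0 0 .01 0 0 .098;1 0 0 .01 0 0 .098;1 0 0 .01 0 0 .098;1 0 0 0 0 0 0;1 0 0 0 0 0 0'; python3 - <<'E'
from h import *
s=get_state();m=camera_model("wrist");p,d=snapshot("wrist");cv2.imwrite("pics/w1.png",p[:,:,::-1])
print(s["tool_pos"],s["eef_rot"],s["q"])
h=cv2.cvtColor(p,cv2.COLOR_RGB2HSV);H,S,V=[h[:,:,i].astype(int) for i in range(3)]
red=((H<6)|(H>174))&(S>180)&(V>70)
for t in blob(red)[0]:
    if t[0]>100:
        u,v=t[1]; print(t, "z.07",ray("wrist",(u,v),.07,m),"depth",d[int(v),int(u)])
E
```

```text
clock: 1.27
tool_pos: [0.4766, -0.065, 0.1694]
eef_rot: [0.923, 0.385, -0.001, -0.0]
contact_force: [0.6, 0.5, -0.8]
opening: 1.001
finger_force: 0.0
[ 0.47659446 -0.06504505  0.16935103] [ 9.23059588e-01  3.84656210e-01 -7.33238584e-04 -2.43820700e-04] [ 0.02202091  0.64186023  0.02800578  2.07587181 -0.04014879  0.42588676
 -0.70007885]
(np.int32(938), array([319.9, 240.2]), array([306, 219,  29,  42], dtype=int32)) z.07 [[ 0.4782301  -0.06856596  0.07      ]] depth 0.22690773
```

View pics/w1.png

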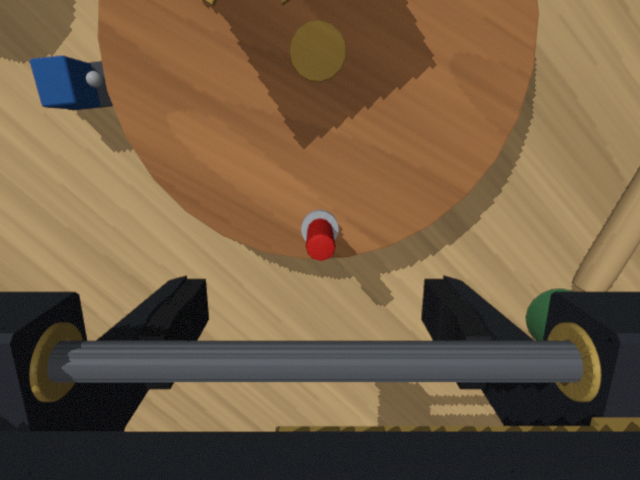

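The wrist view shows the knob top at about (320,247) with its collar at (320,227), the spindle cap at (318,51), the blue block at (55,83), and part of the jar at (555,315). Converting these to positions.

```bash
python3 - <<'E'
from h import *
print("top",ray("wrist",(320,247),.1),"hub",ray("wrist",(318,51),.036),"collar",ray("wrist",(320,227),.042),"jarcap",ray("scene",(185,305),.06),"hammer head",ray("scene",(275,410),.02))
k=ray("wrist",(320,244),.1)[0,:2];c=ray("wrist",(318,51),.036)[0,:2];e=k-c;print(np.hypot(*e),np.degrees(np.arctan2(e[1],e[0])))
E
```

```text
top [[ 0.48178409 -0.06506832  0.1       ]] hub [[0.55963302 0.01470184 0.036     ]] collar [[ 0.48001601 -0.06792861  0.042     ]] jarcap [[ 0.55456221 -0.27225295  0.06      ]] hammer head [[ 0.78300891 -0.18442715  0.02      ]]
0.10971789649522194 -134.297914549308
```

```bash
python3 -m inch '1 0 .0025 .018 0 0 0;1 0 0 .018 0 0 0;1 0 0 .018 0 0 0;1 0 0 .018 0 0 0;1 0 0 .0165 0 0 0;1 0 0 0 0 0 0;-.5 0 0 0 0 0 0;-.5 0 0 0 0 0 0;-.5 0 0 0 0 0 0;-1 0 0 0 0 0 0;-1 0 0 0 0 0 0;-1 0 0 0 0 0 0;-1 0 0 0 0 0 0' 12
```

```text
clock: 2.4
tool_pos: [0.4789, -0.0669, 0.0815]
eef_rot: [0.924, 0.383, 0.0, 0.0]
contact_force: [0.7, -0.8, -0.4]
opening: 0.493
finger_force: 0.0
```

```bash
python3 -m inch '-1 0 0 0 0 0 0;-1 0 0 0 0 0 0;-1 0 0 0 0 0 0;-1 0 0 0 0 0 0;-1 0 0 0 0 0 0;-1 0 0 0 0 0 0;-1 0 0 0 0 0 0' 12
```

```text
clock: 2.98
tool_pos: [0.4788, -0.067, 0.0812]
eef_rot: [0.924, 0.383, 0.0, 0.0]
contact_force: [-0.4, -0.6, -0.6]
opening: 0.198
finger_force: 12.0
```

```bash
python3 -m inch '-1 0 .0023 0 0 0 -.02;-1 .0001 .0046 0 0 0 -.04;-1 .0002 .0069 0 0 0 -.06;-1 .0002 .0069 0 0 0 -.06;-1 .0002 .0069 0 0 0 -.06;-1 .0002 .0069 0 0 0 -.06;-1 .0002 .0069 0 0 0 -.06;-1 .0002 .0069 0 0 0 -.06;-1 .0002 .0069 0 0 0 -.06;-1 .0002 .0069 0 0 0 -.06;-1 .0002 .0069 0 0 0 -.06;-1 .0002 .0069 0 0 0 -.06;-1 .0002 .0069 0 0 0 -.06;-1 .0002 .0069 0 0 0 -.06;-1 .0001 .0046 0 0 0 -.04;-1 0 .0023 0 0 0 -.02;-1 0 0 0 0 0 0'; python3 - <<'E'
from h import *
s=get_state();P=s["tool_pos"][:2]-np.array([.559,.015]);print(np.hypot(*P),np.degrees(np.arctan2(P[1],P[0])),s["q"])
E
```

```text
clock: 4.4
tool_pos: [0.5673, -0.0988, 0.0812]
eef_rot: [0.686, 0.728, 0.001, -0.0]
contact_force: [0.6, 4.8, 1.5]
opening: 0.198
finger_force: 12.0
0.1141343814488259 -85.84401656683653 [ 0.20410845  0.87307593 -0.19042854  1.83770732  0.32722304  0.46005034
 -0.15562871]
```

```bash
python3 -m inch '-1 .0005 .0023 0 0 0 -.02;-1 .0005 .0046 0 0 0 -.04;-1 .0002 .0069 0 0 0 -.06;-1 .0002 .0069 0 0 0 -.06;-1 .0002 .0069 0 0 0 -.06;-1 .0002 .0069 0 0 0 -.06;-1 .0002 .0069 0 0 0 -.06;-1 .0002 .0069 0 0 0 -.06;-1 .0002 .0069 0 0 0 -.06;-1 .0002 .0069 0 0 0 -.06;-1 .0002 .0069 0 0 0 -.06;-1 .0002 .0069 0 0 0 -.06;-1 .0002 .0069 0 0 0 -.06;-1 .0002 .0069 0 0 0 -.06;-1 .0002 .0069 0 0 0 -.06;-1 .0002 .0069 0 0 0 -.06;-1 .0001 .0046 0 0 0 -.04;-1 0 .0023 0 0 0 -.02;-1 0 0 0 0 0 0'; cat > a.py <<'E'
from h import *
s=get_state();P=s["tool_pos"][:2]-np.array([.559,.015]);print(np.hypot(*P),np.degrees(np.arctan2(P[1],P[0])),s["q"])
E
python3 a.py
```

```text
clock: 5.98
tool_pos: [0.656, -0.0439, 0.0812]
eef_rot: [0.273, 0.962, -0.0, -0.002]
contact_force: [-4.6, 5.1, 5.8]
opening: 0.199
finger_force: 12.0
0.11349481171889696 -31.28390715036285 [ 0.23944775  0.98114247 -0.46930091  1.56158942  0.5849716   0.7462808
  0.52869789]
```

```bash
python3 -m inch '-1 .0006 .0023 0 0 0 -.02;-1 .0006 .0034 0 0 0 -.03;-1 .0001 .0046 0 0 0 -.04;-1 .0001 .0046 0 0 0 -.04;-1 .0001 .0046 0 0 0 -.04;-1 .0001 .0034 0 0 0 -.03;-1 0 .0023 0 0 0 -.02;-1 0 0 0 0 0 0'; python3 a.py;python3 -m inch '-1 0 .0023 0 0 0 -.02;-1 0 .0012 0 0 0 -.01;-1 0 0 0 0 0 0'; python3 a.py;python3 -m inch '-1 0 .0012 0 0 0 -.01;-1 0 .0012 0 0 0 -.01;-1 0 0 0 0 0 0'; python3 a.py
```

```text
clock: 6.65
tool_pos: [0.6663, -0.0217, 0.0812]
eef_rot: [0.166, 0.986, -0.0, -0.001]
contact_force: [-5.7, 2.7, 5.3]
opening: 0.198
finger_force: 12.0
0.11344168934676863 -18.86639300875154 [ 0.22817153  1.00050006 -0.52355327  1.5297136   0.63500226  0.78906328
  0.68384342]
clock: 6.9
tool_pos: [0.6668, -0.0205, 0.0812]
eef_rot: [0.152, 0.988, -0.002, -0.002]
contact_force: [-6.1, 1.0, 7.1]
opening: 0.199
finger_force: 12.0
0.11352438300868808 -18.209330809416887 [ 0.22718758  1.00250525 -0.52888611  1.52643759  0.64181637  0.79627296
  0.70456883]
clock: 7.15
tool_pos: [0.6669, -0.0202, 0.0811]
eef_rot: [0.143, 0.99, -0.004, -0.002]
contact_force: [-6.3, -2.9, 8.1]
opening: 0.201
finger_force: 12.0
0.11347826757440749 -18.093251173406873 [ 0.22652633  1.00374284 -0.53176877  1.52458875  0.64678906  0.80169981
  0.7185625 ]
```

```bash
python3 -m inch '-1 0 .0012 0 0 0 -.01;-1 0 0 0 0 0 0'; python3 a.py;python3 -m inch '-1 0 .0012 0 0 0 -.01;-1 0 0 0 0 0 0'; python3 a.py;python3 -m inch '-1 0 .0012 0 0 0 -.01;-1 0 0 0 0 0 0;-1 0 0 0 0 0 0'; python3 a.py
```

```text
clock: 7.32
tool_pos: [0.6669, -0.0201, 0.0811]
eef_rot: [0.138, 0.99, -0.004, -0.003]
contact_force: [-8.1, -4.5, 9.3]
opening: 0.203
finger_force: 12.0
0.11349604354930153 -18.01343437858299 [ 0.22621494  1.00443998 -0.53325238  1.52361609  0.64930401  0.80427565
  0.72557021]
clock: 7.48
tool_pos: [0.6669, -0.02, 0.0809]
eef_rot: [0.133, 0.991, -0.005, -0.003]
contact_force: [-8.8, -4.8, 10.6]
opening: 0.197
finger_force: 12.0
0.11339133383157309 -17.9580161165729 [ 0.2258772   1.00516458 -0.53470692  1.52280966  0.65179978  0.80696853
  0.73260719]
clock: 7.73
tool_pos: [0.6673, -0.0189, 0.081]
eef_rot: [0.128, 0.992, -0.005, -0.003]
contact_force: [-9.1, -5.3, 9.5]
opening: 0.201
finger_force: 12.0
0.1134914271487684 -17.37261168163113 [ 0.22526893  1.00587362 -0.53699142  1.5217138   0.65392276  0.8083603
  0.73940942]
```

```bash
python3 -m inch '-1 .0005 .0012 0 0 0 0;-1 0 0 0 0 0 0'; python3 a.py;python3 -m inch '-1 .0005 .0012 0 0 0 0;-1 0 0 0 0 0 0'; python3 a.py
```

```text
clock: 7.9
tool_pos: [0.668, -0.0165, 0.081]
eef_rot: [0.128, 0.992, -0.004, -0.002]
contact_force: [-6.8, -3.2, 6.1]
opening: 0.202
finger_force: 12.0
0.11342365527261446 -16.12978656865607 [ 0.2228637   1.00592071 -0.53759463  1.52180528  0.65391381  0.80595383
  0.73743272]
clock: 8.07
tool_pos: [0.6689, -0.0135, 0.081]
eef_rot: [0.127, 0.992, -0.002, -0.001]
contact_force: [-3.1, -0.6, 3.2]
opening: 0.203
finger_force: 12.0
0.11356477059766037 -14.536214518809125 [ 0.22023216  1.00619767 -0.53880123  1.52146051  0.65370511  0.80299808
  0.73548777]
```

It clicked in at -14.5°, as predicted. Next: open, lift clear, move above the tray's expected place (0.477, -0.007), and look from there.

```bash
python3 -m inch '-1 0 0 0 0 0 0;-1 0 0 0 0 0 0;-.3 0 0 0 0 0 0;-.3 0 0 0 0 0 0;0 0 0 0 0 0 0;0 0 0 0 0 0 0;0 0 0 0 0 0 0;0 0 0 0 0 0 0;0 0 0 -.02 0 0 0;0 0 0 -.03 0 0 0;0 0 0 -.04 0 0 0;0 0 0 -.04 0 0 0;0 0 0 -.01 0 0 0;0 0 0 0 0 0 0'; python3 a.py; python3 - <<'E'
from h import *
s=get_state();m=camera_model("wrist");p,d=snapshot("wrist");cv2.imwrite("pics/w2.png",p[:,:,::-1])
p,d=snapshot("side");cv2.imwrite("pics/side2.png",cv2.resize(p[190:350,200:420],(770,560))[:,:,::-1]);np.savez("side2.npz",p=p,d=d)
E
```

```text
clock: 9.23
tool_pos: [0.6724, -0.0096, 0.2255]
eef_rot: [0.127, 0.992, 0.001, 0.004]
contact_force: [0.1, 0.7, -0.5]
opening: 0.5
finger_force: 0.0
0.11606971764014021 -12.257272213095145 [ 0.25719524  0.83743142 -0.63159127  1.42751855  0.53348776  1.04193946
  0.83185252]
```

View pics/side2.png

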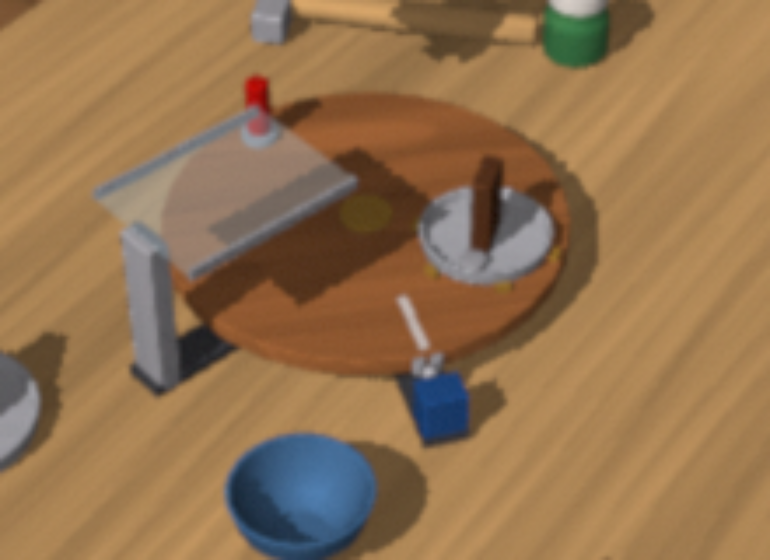

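The disc is in the detent: the white line at crop (412,320) points at the blue block (440,405). The tray is out from under the canopy at (487,232). Moving over it.

```bash
python3 -m inch '1 .027 -.007 0 0 0 0;1 .027 -.007 0 0 0 0;1 .027 -.007 0 0 0 0;1 .027 -.007 0 0 0 0;1 .027 -.007 0 0 0 0;1 .027 -.007 0 0 0 0;1 .027 -.007 0 0 0 0;1 0 0 0 0 0 0;1 0 0 0 0 0 0'; python3 - <<'E'
from h import *
s=get_state();m=camera_model("wrist");p,d=snapshot("wrist");cv2.imwrite("pics/w3.png",p[:,:,::-1])
print(s["tool_pos"],s["eef_rot"],s["q"])
h=cv2.cvtColor(p,cv2.COLOR_RGB2HSV);H,S,V=[h[:,:,i].astype(int) for i in range(3)]
K=np.array(m["intrinsics"]);Vw=np.array(m["view"]);v,u=np.mgrid[:480,:640]
c=np.stack([(u-K[0,2])*d/K[0,0],(v-K[1,2])*d/K[1,1],d],-1);W=(c-Vw[:3,3])@Vw[:3,:3]
top=(W[:,:,2]>.094)&(W[:,:,2]<.102)&(np.hypot(W[:,:,0]-.477,W[:,:,1]+.007)<.04)
for t in blob(top)[0]: print(t)
pts=W[top][:,:2];print(len(pts))
if len(pts)>30: r_=cv2.minAreaRect(pts.astype(np.float32)*1000);print(r_,cv2.boxPoints(r_))
E
```

```text
clock: 10.08
tool_pos: [0.4725, -0.0109, 0.2198]
eef_rot: [0.127, 0.992, -0.001, -0.002]
contact_force: [0.9, -0.4, 0.2]
opening: 1.001
finger_force: 0.0
[ 0.47250194 -0.01089155  0.21975478] [ 1.26687062e-01  9.91940080e-01 -6.96280235e-04 -2.18650036e-03] [ 0.33276062  0.60556729 -0.64203647  2.02773208  0.56244933  0.69308258
  0.64512082]
(np.int32(994), array([319.2, 233.8]), array([295, 214,  50,  41], dtype=int32))
994
((476.098876953125, -9.420614242553711), (14.299382209777832, 34.05617141723633), 18.930253982543945) [[463.81168    4.367014]
 [474.86008  -27.847204]
 [488.38608  -23.208242]
 [477.33768    9.005976]]
```

View pics/w3.png

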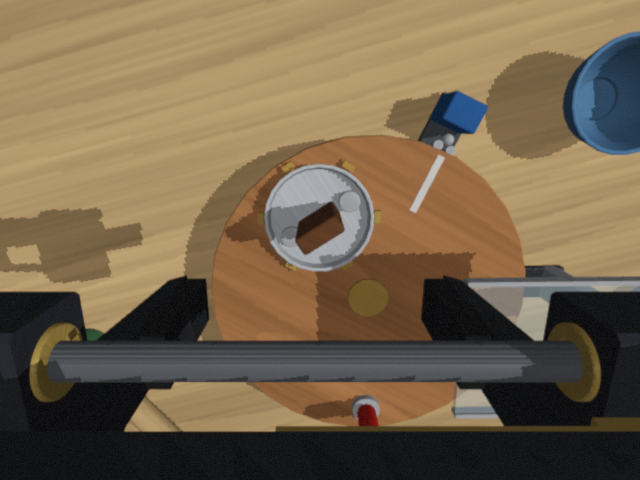

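The wrist view shows the tray at (320,217), 90 mm by its match to the lugs, with the handle top at (320,228) and the blanks at (349,202) and (290,235). Depth gives a handle top of 14.3×34 mm, which is the size described, at (0.476, -0.0094), with its long axis at 109°. I'll turn tool y to 19° and go down.

```bash
python3 -m inch '0 -.003 .0023 0 0 0 .0986;0 0 0 0 0 0 .0986;0 0 0 0 0 0 .0986;0 0 0 0 0 0 .0986;0 0 0 0 0 0 .0986;0 0 0 0 0 0 .0986;0 0 0 0 0 0 .0986;0 0 0 0 0 0 .0986;0 0 0 0 0 0 .0986;0 0 0 0 0 0 .0986;0 0 0 .02 0 0 0;0 0 0 .02 0 0 0;0 0 0 .02 0 0 0;0 0 0 .01 0 0 0;0 0 0 0 0 0 0;0 0 0 0 0 0 0'; python3 - <<'E'
from h import *
s=get_state();m=camera_model("wrist");p,d=snapshot("wrist")
q=s["eef_rot"];print(s["tool_pos"],q,"yaw y",np.degrees(np.arctan2(q[1]**2-q[0]**2,2*q[0]*q[1])))
K=np.array(m["intrinsics"]);Vw=np.array(m["view"]);v,u=np.mgrid[:480,:640]
c=np.stack([(u-K[0,2])*d/K[0,0],(v-K[1,2])*d/K[1,1],d],-1);W=(c-Vw[:3,3])@Vw[:3,:3]
top=(W[:,:,2]>.094)&(W[:,:,2]<.102)&(np.hypot(W[:,:,0]-.477,W[:,:,1]+.007)<.04)
print(cv2.minAreaRect(W[top][:,:2].astype(np.float32)*1000))
E
```

```text
clock: 11.47
tool_pos: [0.4789, -0.0085, 0.1503]
eef_rot: [0.581, 0.814, -0.0, -0.0]
contact_force: [-0.0, -0.1, -0.6]
opening: 0.5
finger_force: 0.0
[ 0.47893136 -0.00854292  0.15029786] [ 5.81260656e-01  8.13717265e-01 -2.55303875e-04 -4.43584982e-04] yaw y 18.921470455259296
((476.2552795410156, -8.958162307739258), (13.72091293334961, 34.175445556640625), 19.14825439453125)
```

```bash
python3 -m inch '0 .0004 -.0027 .014 0 0 0;0 0 0 .02 0 0 0;0 0 0 .02 0 0 0;0 0 0 .018 0 0 0;0 0 0 0 0 0 0;0 0 0 0 0 0 0;-1 0 0 0 0 0 0;-1 0 0 0 0 0 0;-1 0 0 0 0 0 0;-1 0 0 0 0 0 0;-1 0 0 0 0 0 0;-1 0 0 0 0 0 0;-1 0 0 0 0 0 0;-1 0 0 0 0 0 0;-1 0 0 0 0 0 0;-1 0 0 0 0 0 0' 25; python3 a.py
```

```text
clock: 12.85
tool_pos: [0.4761, -0.0092, 0.0798]
eef_rot: [0.581, 0.814, 0.0, 0.001]
contact_force: [-0.2, 0.1, 7.4]
opening: 0.154
finger_force: 25.0
0.08632897895704798 -163.6866956122336 [ 0.00884882  0.81324777 -0.1402928   2.13688805  0.48574241  0.21965538
 -0.23364282]
```

Gripped: opening 13.6 mm, 25 N. Lifting slowly.

```bash
python3 -m inch '-1 0 0 -.002 0 0 0;-1 0 0 -.003 0 0 0;-1 0 0 -.005 0 0 0;-1 0 0 -.007 0 0 0;-1 0 0 -.009 0 0 0;-1 0 0 -.009 0 0 0;-1 0 0 -.005 0 0 0;-1 0 0 -.002 0 0 0;-1 0 0 0 0 0 0;-1 0 0 0 0 0 0'; python3 - <<'E'
from h import *
p,d=snapshot("side");cv2.imwrite("pics/side3.png",cv2.resize(p[150:350,200:420],(660,600))[:,:,::-1])
E
```

```text
clock: 13.68
tool_pos: [0.4756, -0.0093, 0.1213]
eef_rot: [0.581, 0.814, 0.0, 0.0]
contact_force: [0.2, -0.5, -1.8]
opening: 0.152
finger_force: 25.0
```

View pics/side3.png

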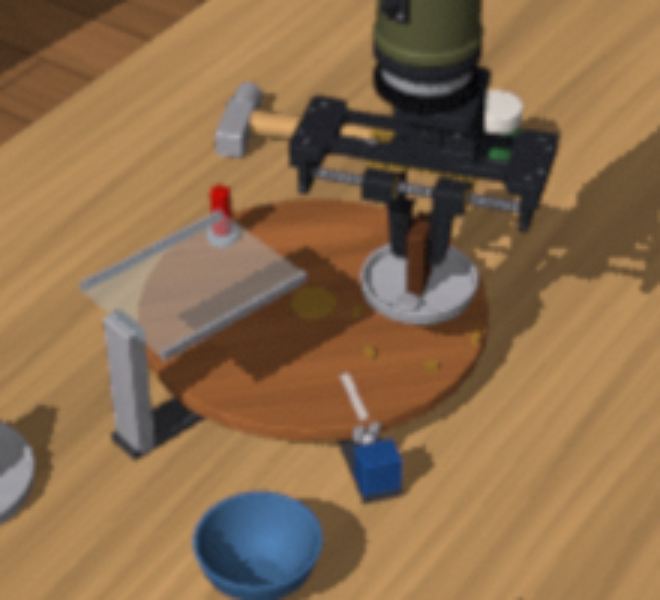

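The side view shows the tray level in the fingers at crop (420,285), clear of the lugs, with the turntable still in its detent. Raising another 10 cm.

```bash
python3 -m inch '-1 0 0 -.003 0 0 0;-1 0 0 -.006 0 0 0;-1 0 0 -.009 0 0 0;-1 0 0 -.012 0 0 0;-1 0 0 -.012 0 0 0;-1 0 0 -.012 0 0 0;-1 0 0 -.012 0 0 0;-1 0 0 -.012 0 0 0;-1 0 0 -.01 0 0 0;-1 0 0 -.007 0 0 0;-1 0 0 -.004 0 0 0;-1 0 0 -.001 0 0 0;-1 0 0 0 0 0 0;-1 0 0 0 0 0 0;-1 0 0 0 0 0 0;-1 0 0 0 0 0 0;-1 0 0 0 0 0 0;-1 0 0 0 0 0 0'; python3 - <<'E'
from h import *
p,d=snapshot("side");a=p[100:350,200:420]
cv2.imwrite("pics/side4.png",cv2.resize(a,(528,600))[:,:,::-1])
E
```

```text
clock: 15.23
tool_pos: [0.4755, -0.0092, 0.221]
eef_rot: [0.581, 0.814, -0.0, -0.0]
contact_force: [-0.7, -0.3, -1.8]
opening: 0.152
finger_force: 25.0
```

View pics/side4.png

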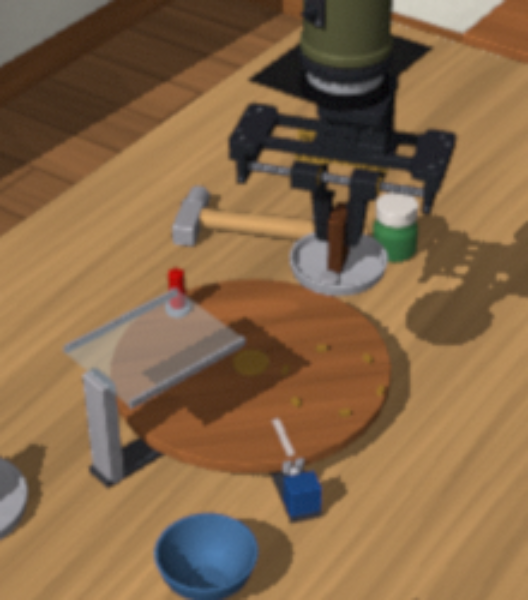

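The tray hangs level at crop (338,262), about 14 cm above the disc. The line still points at the block, and the bystanders are in place.

```bash
python3 -c "from plant import r; print(r.finish_job())"
```

```text
the job is handed in; nothing more can be done
None
```

The job is handed in: the turntable is in its detent and the tray is held still and level about 14 cm above the disc, with the jar, bowl and hammer where they were; both blanks were in the tray just before the grasp, and the wrist force hasn't changed since the lift, but I couldn't see both in the last picture and no verdict came back.

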